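# Re-index the side stop and seat the screen frame

## Robot

A 7-joint arm with a two-finger parallel gripper is mounted at the origin on the work surface. World frame = base frame: x ahead of the robot, y to its left, z up, the work surface at z = 0. Lengths are in mm, angles in rad, forces in N, time in s.
With the tool pointing down it reaches from about 425 to 975 mm from the base axis. Payload 16.7 kg.
Tool frame: the origin (TCP) lies midway between the tips of the shut fingers; the grasp point (between the pads) lies 19 mm behind it; z points along the fingers, y is the direction in which the jaws open and shut (so a half turn about z gives the same grasp; the last joint's range is limited). The gripper opens to 85 mm and grips with 20 to 120 N. Pads are 22 mm wide; open, the fingers measure 114 mm over their backs; the gripper's body (76 mm by 85 mm) begins 54 mm behind the grasp point. The pads swing forward as they close: fully open they stand 13 mm farther back than shut.
Start: joints at [1.149, 0.426, 0.074, 1.606, -0.034, 1.111, -0.067], TCP at [181.834, -650.008, 196.102] pointing down, gripper open.
Joint ranges: [-2.85, 2.85], [-0.5, 2.14], [-1.23, 1.37], [0.21, 2.46], [-1.02, 4.16], [0.16, 2.05], [-2.73, 2.73]. Speed limits (rad/s): [1.89, 1.89, 2.39, 2.39, 3.01, 3.01, 3.01].

## Interface

Orientations are given as a rotation vector (axis times angle).
In Python, from cell import bot gives the robot as it stands.
- The arm moves only by the tool servo_tool, never from a script. Its argument "steps" is a list of rows, each a list of 3 entries, a list of its own where there are three numbers: the shift along the world's x, y, z in m, then the turn, a rotation vector about the world's x, y, z in rad, then the finger opening in m, from 0 to 0.0854. A call has 1 to 8 rows; each row is the pose to reach, as a shift and turn from the pose commanded when the call began; what a row does not reach only later rows make up. A row lasts 1/12 s, in which the tool goes at most 41.7 mm and 7.16 degrees, less where a joint would pass 70% of its speed; a pose out of reach is approached as far as the arm can. A call with a gripper value outside its range is refused whole. The fingers move at their own pace and stop on an object; the grip force is fixed at half the most. Time passes only in rows, so rows that repeat a pose let the fingers close. It gives the time, the measured TCP pose, the force and the opening at its end, in the units of the state.
- bot.get_obs(): the state, without advancing time (a new reading comes with each control period).
- bot.snapshot(name): name is "scene" or "top" or "wrist"; returns the picture (384x512x3 uint8, blue, green, red); there is no depth.
- bot.camera_info(name): a dict with "camera_matrix" (3x3 intrinsics, pixels), "eye" and "orientation" of the camera in the world. Camera axes: x right, y up, looking along -z (the intrinsics and any distortion apply to the point x, -y, -z); pixel columns grow to the right and rows downward; lengths in mm; the calibration is good to about 2 mm. The wrist camera is an equidistant fisheye: a pixel r from the principal point sees the ray r / f radians off the axis. A picture is of the moment at which its call begins: read the wrist's pose just before it. camera_info takes no time and is no camera call; for the wrist camera it gives the pose at the moment of the call.
- bot.job_done(): hands the job in, once; it reports no verdict.
The state is a dict: "time": time; "qpos": joint angles; "dq": joint speeds; "tau": joint torques, N m; "position": TCP position; "ee_rot": TCP orientation; "ft_force": force on the tool from outside, world axes, zero at the start; "moment": the same for the moment, N m; "finger_gap": finger opening in mm.
Only numpy, scipy, OpenCV 4.12 (cv2) and the standard library are available. Lean on these libraries where they do the work, as an engineer would, in place of code of your own. Each camera call takes 0.05 s, during which the arm holds its last target. There are 200 camera calls.

## Task

On the screen-printing bed, pull up the black spring-plunger knob of the blue side stop, slide the stop to the very next hole, away from the aluminium frame, and let the pin snap fully in; feel for the hole and never lean hard on the pin. Then slide the empty frame gently home, flat on the bed, flush against the blue fence rail and up against the stop, and leave it there with the ink jars and other things undisturbed.

Things in the scene. Friction and masses are not known exactly. Their poses are not given: they have to be found in the camera images.
- bed: the registration bed: a black board 250 (x) x 460 (y) x 12 mm thick, fixed to the table; origin at the centre of its underside, on the table; z up, x towards the blue fence rail, y along the rail. The rail is a blue bar 50 mm wide (bed x = 50 to 100 mm), 420 mm long, its top 37 mm above the table; its hole row runs along bed x = 75 mm.
- fence (a point): middle of the foot of the fence, the rail's upright face towards the frame, 12 mm above the table; axes as the bed's: the face looks to -x
- carriage (a joint): travel of the blue side stop (carriage) along the rail, m: 0 in its present hole, growing towards bed +y, away from the frame. The next hole lies 45 to 79 mm from the present one, on an adjustable brass strip whose setting is not measured; it has to be felt for. A further hole follows 40 mm after it (wrong one). With the pin out, the carriage slides with 2 N of friction; some 2 N more when the pin drags on the rail.
- plunger (a joint): lift of the plunger, m: 0 pin fully snapped in (8 mm deep in its hole), 8 mm when its flat tip rides on top of the rail, 15 mm at the end of its travel. Pin 8 mm thick, hole 10.5 mm wide, so only within about 1 mm of a hole does it drop in. The spring pushes it down with 5.5 N when seated and 9 N when fully pulled. Released anywhere between holes, the pin drags on the rail and drops by itself into the next hole it reaches.
- knob (a point): centre of the black plunger knob, a cylinder 30 mm across and 24 mm high, axis vertical, 82 mm above the table when the pin is in; its axis is the pin's. Below it is a steel sleeve 18 mm across and 14 mm high (its top 2 mm under the knob), on a blue block 56 (x) x 50 (y) mm, 16 mm high, whose top is 54 mm above the table. It moves with carriage and plunger. Axes as the bed's.
- stop_face (a point): middle of the stop's face, the upright side (looking to bed -y) of an aluminium bar 85 mm long (x) x 20 x 40 mm, its top 54 mm and this point 24 mm above the table, that is fixed to the carriage. Axes as the bed's. It lies 72.5 mm in -x and 25 mm in -y of the knob's axis.
- frame_mid (a point): centre (half-way up) of the empty aluminium screen frame, 120 (its x) x 150 (its y) x 24 mm high, of bars 20 mm wide round an open middle 80 x 110 mm, 0.25 to 0.5 kg, loose on the bed. Its x axis points roughly to the fence, y roughly along it. The bar nearest the robot has its middle line 50 mm in -x of this point. Home, this point is 60 mm from the fence and 75 mm from the stop's face.
- tape: a roll of paper tape, 84 mm across, 24 mm high, lying on the bed; origin under its centre; leave alone
- ink_yellow: small yellow ink jar, 60 mm across, 70 mm high, standing on the bed by its +y end; origin under its centre; leave alone
- ink_blue: blue ink jar, 68 mm across, 90 mm high; origin under its centre; leave alone
- ink_red: red ink jar, 68 mm across, 90 mm high; origin under its centre; leave alone
- mug: blue mug, 80 mm across, 90 mm high; origin under its centre; leave alone
- squeegee: wooden squeegee, 160 mm long, 75 mm high, standing on its edge; origin under its centre; leave alone
- palette_knife: palette knife lying flat on the table, about 0.25 m long; leave alone
There are look-alikes about, which are no part of the job. Of the things like the part that bears frame_mid, leave any that is pink; of the rest the smaller one is meant.

How it is judged:
By the outcome, as a careful person would: the job done as asked, in the order asked, and still so for the second after the job is handed in, with the robot touching nothing.
It also fails if it takes over 72 s, if anything falls off the work surface, if the arm or the gripper's body presses on something with over 40 N, if the wrist force passes 120 N, or if a joint passes its speed limit or range.

## Working session

There is one attempt and no reset: what is moved stays moved. The work goes in short steps, Python scripts to look and compute and a tool call to move; the robot and the scene stay as the last step left them, time stands still between calls to the robot, and variables do not carry over. Pictures are saved under pics/ and viewed, about 8 in all and at most 12, crops included, and the job is handed in when it is done.

Besides the shell and the picture viewer there is one more tool, called after "Request:" in YAML: its name, and indented under it one key for each argument. servo_tool: Moves the arm, as the interface text tells. Its arguments: {"type":"object","properties":{"steps":{"type":"array","items":{"type":"array"}}},"required":["steps"]}

```bash
ls; mkdir -p pics; python3 - <<'E'
from cell import bot
import cv2,numpy as np
o=bot.get_obs();print(o)
for n in("scene","top"):
    im=bot.snapshot(n);cv2.imwrite(f"pics/{n}1.png",im);print(n,bot.camera_info(n))
a=cv2.imread("pics/scene1.png");b=cv2.imread("pics/top1.png")
E
```

```text
pics
{'time': 0.0, 'qpos': array([ 1.1484885 ,  0.42673213,  0.07386393,  1.60663096, -0.03407405,
        1.11081517, -0.06705225]), 'dq': array([ 5.84141468e-04,  1.24007449e-03, -8.30456566e-04,  9.08509865e-04,
       -4.52577426e-04,  2.28211308e-04, -9.84034468e-06]), 'tau': array([ 1.17977470e-03, -9.49835157e+01,  3.76170114e+00, -4.63522375e+01,
        1.93383114e-02,  1.02825111e-02, -5.33672903e-05]), 'position': array([ 181.69294984, -649.59664656,  195.40038521]), 'ee_rot': array([-3.11112972e+00, -4.27045750e-01,  4.78940147e-04]), 'ft_force': array([ 0.74057547, -1.38144149,  0.36889932]), 'moment': array([0.04472762, 0.02244535, 0.05130016]), 'finger_gap': 85.42230680566607}
scene {'camera_matrix': array([[426.30053939,   0.        , 254.57151405],
       [  0.        , 426.30053939, 186.03795274],
       [  0.        ,   0.        ,   1.        ]]), 'eye': array([1445.05109759,  426.63773317, 1122.52422515]), 'orientation': array([0.47413538, 0.76549401, 1.86273625])}
top {'camera_matrix': array([[467.46778703,   0.        , 250.19856119],
       [  0.        , 467.46778703, 191.80398031],
       [  0.        ,   0.        ,   1.        ]]), 'eye': array([ 265.22533464,    7.58926593, 1427.36530997]), 'orientation': array([ 0.13881066, -0.1506417 , -1.58537774])}
```

View pics/top1.png

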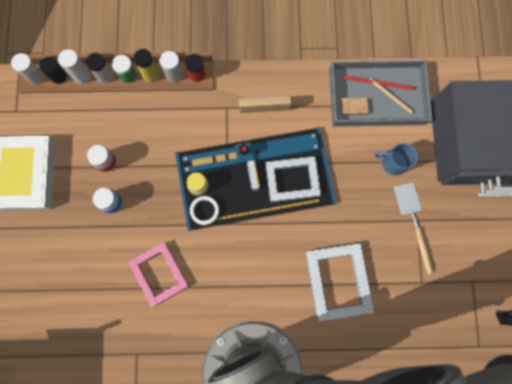

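View pics/scene1.png

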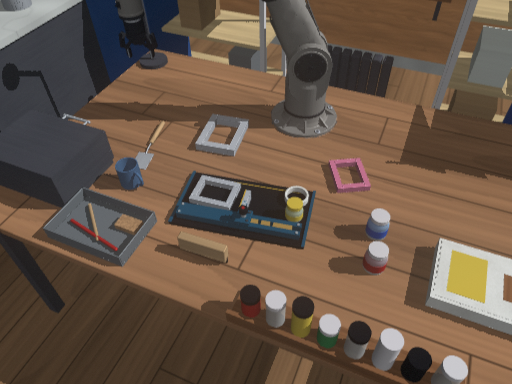

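```bash
python3 - <<'E'
import cv2
b=cv2.imread("pics/top1.png")[120:235,170:345]
a=cv2.imread("pics/scene1.png")[165:250,165:325]
b=cv2.resize(b,(700,460),interpolation=cv2.INTER_CUBIC)
cv2.imwrite("pics/c1.png",b)
E
```

```text
(no output)
```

View pics/c1.png

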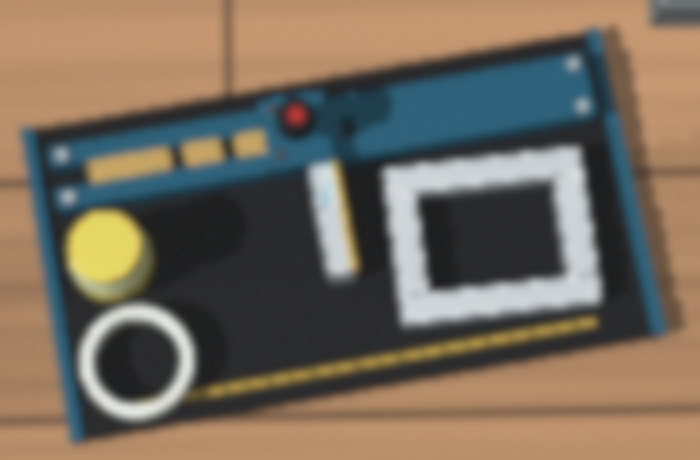

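```bash
cat > h.py <<'E'
import numpy as np,cv2
from scipy.spatial.transform import Rotation as R
from cell import bot
def ray(n,u,v,ci=None):
    ci=ci or bot.camera_info(n);K=ci["camera_matrix"]
    x=(u-K[0,2])/K[0,0];y=(v-K[1,2])/K[1,1]
    if n=="wrist":
        r=np.hypot(x,y)+1e-12;d=np.array([x/r*np.sin(r),-y/r*np.sin(r),-np.cos(r)])
    else: d=np.array([x,-y,-1.])
    return np.array(ci["eye"]),R.from_rotvec(ci["orientation"]).apply(d)
def at(n,u,v,z,ci=None):
    e,d=ray(n,u,v,ci);return e+d*(z-e[2])/d[2]
def proj(n,P,ci=None):
    ci=ci or bot.camera_info(n);K=ci["camera_matrix"]
    q=R.from_rotvec(ci["orientation"]).inv().apply(np.atleast_2d(P)-ci["eye"])
    x,y,z=q[:,0],-q[:,1],-q[:,2]
    if n=="wrist":
        h=np.hypot(x,y)+1e-12;r=np.arctan2(h,z);x,y=x/h*r,y/h*r
    else: x,y=x/z,y/z
    return np.c_[K[0,0]*x+K[0,2],K[1,1]*y+K[1,2]]
E
python3 - <<'E'
from h import *
np.set_printoptions(precision=1,suppress=True)
f=lambda u,v,z:at("top",170+(u+.5)/4-.5,120+(v+.5)/4-.5,z)[:2]
c=[f(*p,12) for p in[(25,130),(600,32),(662,332),(75,440)]]
print(c,"mid",np.mean(c,0),[np.linalg.norm(c[i]-c[(i+1)%4]) for i in range(4)])
d=(c[0]-c[1]+c[3]-c[2]);print("yaw of bed y",np.degrees(np.arctan2(d[1],d[0]))-90)
d=(c[0]-c[3]+c[1]-c[2]);print("yaw of bed x",np.degrees(np.arctan2(d[1],d[0])))
print("knob",f(295,114,94))
g=[f(*p,36) for p in[(383,168),(583,147),(603,303),(403,327)]]
print("frame",g,np.mean(g,0),[np.linalg.norm(g[i]-g[(i+1)%4]) for i in range(4)])
d=(g[0]-g[3]+g[1]-g[2]);print(np.degrees(np.arctan2(d[1],d[0])))
d=(g[0]-g[1]+g[3]-g[2]);print(np.degrees(np.arctan2(d[1],d[0]))-90)
print("tape",f(137,362,36),"yel",f(105,245,82),"stopbar",[f(*p,54) for p in[(308,165),(343,160),(358,270),(328,280)]])
E
```

```text
[array([658.8, 224.1]), array([ 730.6, -229.4]), array([ 489.5, -265.7]), array([415.2, 184. ])] mid [573.5 -21.8] [np.float64(459.13109332988927), np.float64(243.7247126290264), np.float64(455.8207336871492), np.float64(246.87437239150543)]
yaw of bed y 9.186863438383753
yaw of bed x 8.950459889038955
knob [644.5  12.6]
frame [array([617. , -53.9]), array([ 630.7, -208. ]), array([ 508.8, -217.6]), array([493.3, -65.8])] [ 562.5 -136.3] [np.float64(154.71293537388192), np.float64(122.32191504181561), np.float64(152.60606751628748), np.float64(124.26564957645776)]
4.997170490441914
5.462854710127189
tape [470.5 134.7] yel [550.9 153.9] stopbar [array([615.8,   3.6]), array([619.2, -23. ]), array([534.2, -32.3]), array([527. ,  -9.7])]
```

```bash
python3 - <<'E'
from h import *
np.set_printoptions(precision=3,suppress=True)
o=bot.get_obs();M=R.from_rotvec(o["ee_rot"]).as_matrix();print(M)
ey=M[:2,1];print("tool y yaw",np.degrees(np.arctan2(ey[1],ey[0])), "want 99 or -81")
f=lambda u,v,z:at("top",170+(u+.5)/4-.5,120+(v+.5)/4-.5,z)[:2]
C=np.array([573.5,-21.8]);t=np.radians(9.05);B=np.array([[np.cos(t),np.sin(t)],[-np.sin(t),np.cos(t)]])
for p in[(177,160,37),(228,149,37),(295,114,94)]:print(B@(f(*p)-C))
E
```

```text
[[ 0.963  0.269 -0.   ]
 [ 0.269 -0.963  0.001]
 [-0.    -0.001 -1.   ]]
tool y yaw -74.37244408451868 want 99 or -81
[ 71.561 115.73 ]
[73.273 75.833]
[75.568 22.756]
```

Request:
servo_tool:
  steps:
    - [[0.45,0.64,0.06],[0,0,0],0.0854]
    - [[0.45,0.64,0.06],[0,0,0],0.0854]
    - [[0.45,0.64,0.06],[0,0,0],0.0854]
    - [[0.45,0.64,0.06],[0,0,0],0.0854]
    - [[0.45,0.64,0.06],[0,0,0],0.0854]
    - [[0.45,0.64,0.06],[0,0,0],0.0854]
    - [[0.45,0.64,0.06],[0,0,0],0.0854]
    - [[0.45,0.64,0.06],[0,0,0],0.0854]

```text
time: 0.77
position: [373.6, -376.2, 221.7]
ee_rot: [-3.112, -0.427, 0.0]
ft_force: [0.1, -0.5, -0.1]
finger_gap: 85.4
```

Request:
servo_tool:
  steps:
    - [[0.255,0.375,0.02],[0,0,-0.115],0.0854]
    - [[0.255,0.375,0.02],[0,0,-0.115],0.0854]
    - [[0.255,0.375,0.02],[0,0,-0.115],0.0854]
    - [[0.255,0.375,0.02],[0,0,-0.115],0.0854]
    - [[0.255,0.375,0.02],[0,0,-0.115],0.0854]
    - [[0.255,0.375,0.02],[0,0,-0.115],0.0854]
    - [[0.255,0.375,0.02],[0,0,-0.115],0.0854]
    - [[0.255,0.375,0.02],[0,0,-0.115],0.0854]

```text
time: 1.43
position: [558.4, -104.6, 236.1]
ee_rot: [-3.132, -0.247, 0.0]
ft_force: [0.8, -0.7, -0.1]
finger_gap: 85.3
```

Request:
servo_tool:
  steps:
    - [[0.07,0.08,0],[0,0,0],0.0854]
    - [[0.07,0.08,0],[0,0,0],0.0854]
    - [[0.07,0.08,0],[0,0,0],0.0854]
    - [[0.07,0.08,0],[0,0,0],0.0854]

```text
time: 1.77
position: [629.9, -20.7, 235.2]
ee_rot: [-3.128, -0.257, 0.0]
ft_force: [-1.2, 0.3, -0.9]
finger_gap: 85.1
```

```bash
python3 - <<'E'
from h import *
o=bot.get_obs();ci=bot.camera_info("wrist");im=bot.snapshot("wrist");cv2.imwrite("pics/w1.png",im)
import pickle;pickle.dump(ci,open("w1.pkl","wb"))
print(o["position"],o["ee_rot"],o["ft_force"],o["time"],ci)
C=np.array([573.5,-21.8])
print(proj("wrist",[644.5,12.6,94],ci))
E
```

```text
[629.86996047 -20.6562612  235.2043204 ] [-3.12848748e+00 -2.56744104e-01  2.00659288e-04] [-1.18957758  0.29799858 -0.94790162] 1.7667 {'camera_matrix': array([[297.31863964,   0.        , 251.33855348],
       [  0.        , 297.31863964, 192.23132995],
       [  0.        ,   0.        ,   1.        ]]), 'eye': array([706.80024396,  -7.92993072, 412.29073915]), 'orientation': array([-0.25007497,  0.21682248, -1.39532875])}
[[224.37694652 155.49339916]]
```

View pics/w1.png

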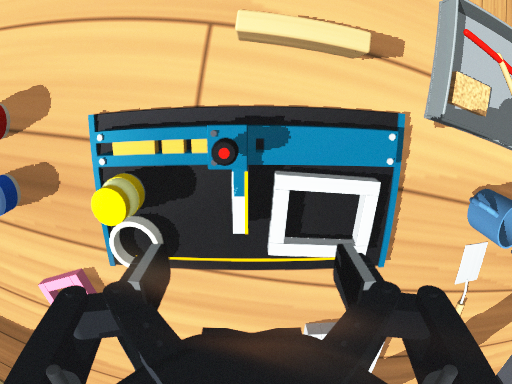

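```bash
python3 - <<'E'
from h import *
import pickle;ci=pickle.load(open("w1.pkl","rb"))
np.set_printoptions(precision=1,suppress=True)
C=np.array([573.5,-21.8]);t=np.radians(9.05);B=np.array([[np.cos(t),np.sin(t)],[-np.sin(t),np.cos(t)]])
for n,u,v,z in[("knobtop",224,153,94),("h1",188.5,146.5,37),("h2",160.5,148,37),("scrTL",101,138,37),("scrBL",101,161,37),("scrTR",390,134,37),("scrBR",390,161,37),("fTL",276,172,36),("fTR",380,181,36),("fBR",369,257,36),("fBL",269,245,36),("stopedge top",233,234,54),("stopedge",245,234,54)]:
    w=at("wrist",u,v,z,ci)[:2];print(n,w,B@(w-C))
im=cv2.imread("pics/w1.png")[100:270,85:410];cv2.imwrite("pics/w1c.png",cv2.resize(im,(780,408),interpolation=cv2.INTER_CUBIC))
E
```

```text
knobtop [647.2  13.4] [78.3 23.2]
h1 [638.   64.2] [77.2 74.8]
h2 [630.8 101.8] [ 76. 113.]
scrTL [633.8 191.8] [ 93.1 201.5]
scrBL [601.1 190.2] [ 60.6 205. ]
scrTR [ 702.6 -197.8] [  99.8 -194.1]
scrBR [ 666.2 -207.6] [  62.3 -198.1]
fTL [622.4 -53.2] [ 43.4 -38.7]
fTR [ 635.5 -200.6] [  33.2 -186.3]
fBR [ 516.6 -221.2] [ -87.5 -187.9]
fBL [516.4 -63.5] [-63.  -32.2]
stopedge top [533.9 -10.5] [-37.3  17.4]
stopedge [536.6 -26.2] [-37.1   1.4]
```

View pics/w1c.png

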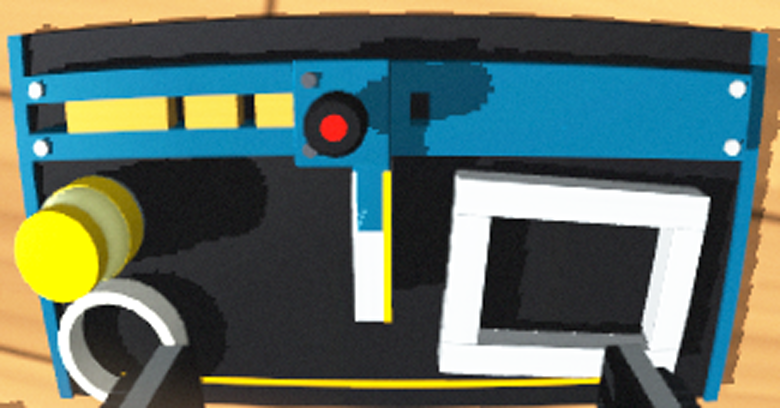

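Request:
servo_tool:
  steps:
    - [[0.0155,0.034,-0.04],[0,0,0],0.065]
    - [[0.0155,0.034,-0.08],[0,0,0],0.065]
    - [[0.0155,0.034,-0.11],[0,0,0],0.065]
    - [[0.0155,0.034,-0.135],[0,0,0],0.065]
    - [[0.0155,0.034,-0.155],[0,0,0],0.065]
    - [[0.0155,0.034,-0.17],[0,0,0],0.065]
    - [[0.0155,0.034,-0.17],[0,0,0],0.065]

```text
time: 2.4
position: [640.8, 6.1, 62.7]
ee_rot: [3.132, 0.246, -0.008]
ft_force: [-0.9, 0.3, -0.1]
finger_gap: 64.9
```

```bash
python3 - <<'E'
from h import *
o=bot.get_obs();ci=bot.camera_info("wrist");im=bot.snapshot("wrist")
print(o["position"],o["ee_rot"],o["ft_force"],o["time"])
print(proj("wrist",[[645.5,13,94],list(o["position"])],ci))
im=im[100:384,120:420];cv2.imwrite("pics/w2.png",cv2.resize(im,(600,568)))
E
```

```text
[640.75120895   6.12999336  62.70445266] [ 3.13163534  0.2459333  -0.00828022] [-0.91441186  0.32322035 -0.12540281] 2.4
[[241.32483035 238.69519192]
 [252.2763445  225.00504897]]
```

View pics/w2.png

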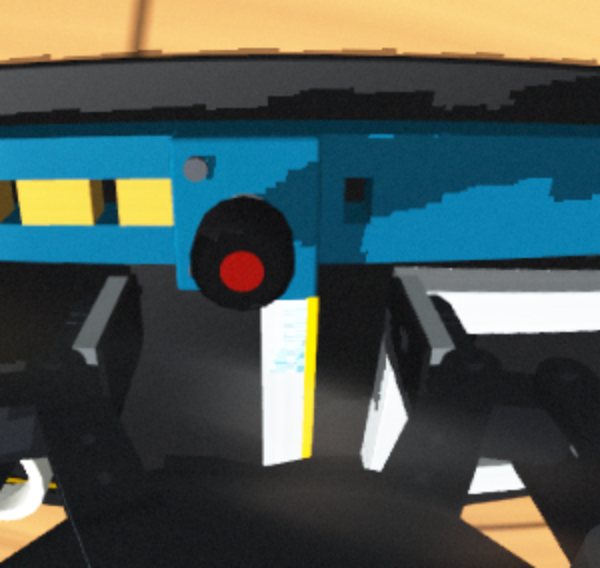

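Request:
servo_tool:
  steps:
    - [[0.001,0,0],[0,0,0],0.065]
    - [[0.001,0,0],[0,0,0],0.065]
    - [[0.001,0,0],[0,0,0],0.065]

```text
time: 2.7
position: [645.1, 7.4, 67.5]
ee_rot: [3.132, 0.247, 0.003]
ft_force: [0.5, 0.2, -0.3]
finger_gap: 65.2
```

Request:
servo_tool:
  steps:
    - [[0.0015,0.006,-0.003],[0,0,0],0.065]
    - [[0.0015,0.006,-0.003],[0,0,0],0.065]
    - [[0.0015,0.006,-0.003],[0,0,0],0.065]
    - [[0.0015,0.006,-0.003],[0,0,0],0.05]

```text
time: 3.03
position: [645.8, 13.7, 63.2]
ee_rot: [-3.132, -0.248, -0.0]
ft_force: [0.5, -0.4, 0.4]
finger_gap: 54.3
```

Request:
servo_tool:
  steps:
    - [[0,0,0],[0,0,0],0.035]
    - [[0,0,0],[0,0,0],0.026]
    - [[0,0,0],[0,0,0],0.026]
    - [[0,0,0],[0,0,0],0.026]

```text
time: 3.37
position: [645.8, 13.5, 63.1]
ee_rot: [-3.132, -0.247, -0.0]
ft_force: [0.0, -0.2, 0.6]
finger_gap: 25.7
```

```bash
python3 - <<'E'
from h import *
o=bot.get_obs();ci=bot.camera_info("wrist");im=bot.snapshot("wrist")
print(o["position"],o["ee_rot"],o["ft_force"],o["finger_gap"])
print(proj("wrist",[[646,13.5,94],list(o["position"])],ci))
im=im[150:300,160:360];cv2.imwrite("pics/w3.png",cv2.resize(im,(800,600)))
E
```

```text
[645.81851127  13.49534394  63.09051813] [-3.13179767e+00 -2.47400758e-01 -8.31515342e-05] [ 0.04459627 -0.23171322  0.56169617] 25.74437612231784
[[252.40727572 247.06189368]
 [252.24473191 224.97834045]]
```

View pics/w3.png

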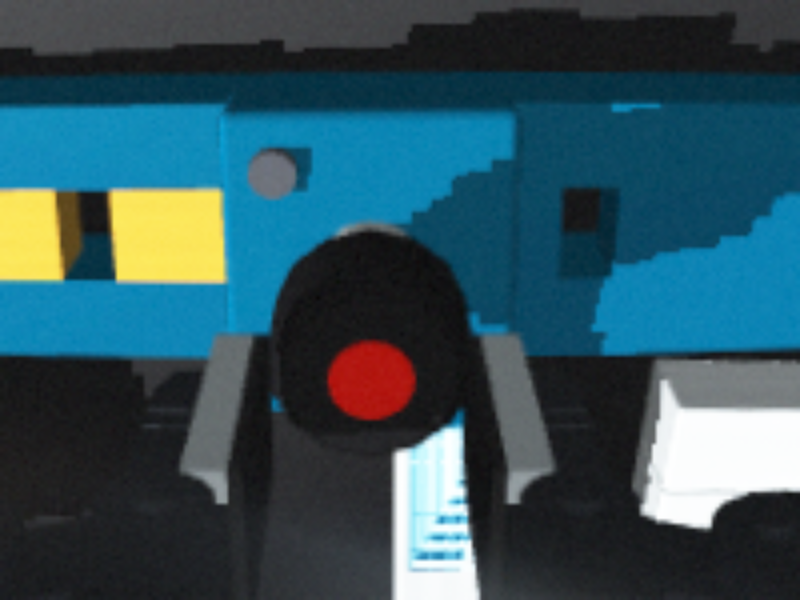

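Request:
servo_tool:
  steps:
    - [[0,0,0],[0,0,0],0.02]
    - [[0,0,0],[0,0,0],0.02]
    - [[0,0,0],[0,0,0],0.02]

```text
time: 3.67
position: [645.8, 13.6, 63.1]
ee_rot: [-3.132, -0.247, -0.0]
ft_force: [0.2, 0.1, -0.2]
finger_gap: 20.0
```

```bash
python3 - <<'E'
from h import *
ci=bot.camera_info("wrist");im=bot.snapshot("wrist");o=bot.get_obs()
print(o["position"],o["ft_force"],o["finger_gap"],o["moment"])
s=bot.snapshot("scene")
p=proj("scene",[646,13.5,90])[0].astype(int);print(p)
s=s[p[1]-38:p[1]+38,p[0]-50:p[0]+50];im=im[150:300,160:360]
cv2.imwrite("pics/w4.png",np.hstack([cv2.resize(im,(400,300)),cv2.resize(s,(400,300))]))
E
```

```text
[645.78837883  13.55459903  63.07888299] [ 0.68999014 -0.94044764 -0.52680596] 19.8223371574664 [-0.01226592 -0.02876552  0.02052038]
[242 208]
```

View pics/w4.png

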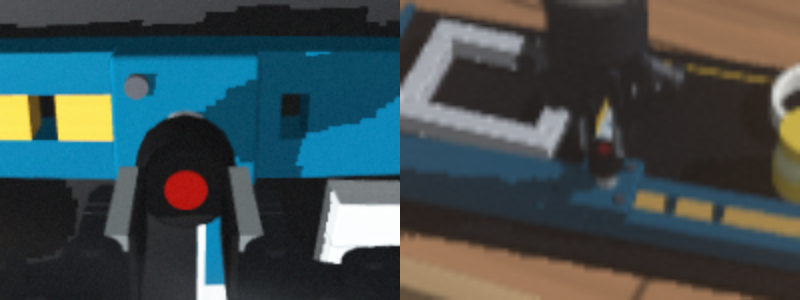

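```bash
python3 - <<'E'
from h import *
np.set_printoptions(precision=1,suppress=True)
o=bot.get_obs();ci=bot.camera_info("wrist");T=R.from_rotvec(o["ee_rot"])
P=lambda x,y,z:proj("wrist",np.array(o["position"])+T.apply([x,y,z]),ci)[0]
for x in(11,-11):
  for z in(0,-19,-40):print(x,z,"in",P(x,9.9,z),"out",P(x,24.2,z))
k=np.array([647,13.5,0])
for z in(70,94):
  for d in([0,0],[15,0],[-15,0],[0,15]):print("knob",z,d,proj("wrist",k+[*d,z],ci)[0])
print(o["qpos"])
E
```

```text
11 0 in [267.8 209.2] out [290.1 209.1]
11 -19 in [269.5 220.8] out [294.  220.6]
11 -40 in [271.8 236.7] out [299.4 236.4]
-11 0 in [267.1 240.1] out [288.5 239.9]
-11 -19 in [268.6 254. ] out [292.  253.7]
-11 -40 in [270.6 272.7] out [296.6 272.2]
knob 70 [0, 0] [252.7 227.7]
knob 70 [15, 0] [256.6 205.6]
knob 70 [-15, 0] [249.  248.5]
knob 70 [0, 15] [229.  224.2]
knob 94 [0, 0] [252.8 245.5]
knob 94 [15, 0] [257.3 220.9]
knob 94 [-15, 0] [248.7 268.1]
knob 94 [0, 15] [225.9 241.6]
[ 0.1  0.5 -0.3  1.8  0.2  0.9 -1.7]
```

Request:
servo_tool:
  steps:
    - [[0.001,0,0],[0,0,0],0.066]
    - [[0.001,0,0],[0,0,0],0.066]
    - [[0.001,0,0],[0,0,0],0.066]
    - [[0.001,0,0],[0,0,0],0.066]
    - [[0.001,0,-0.006],[0,0,0],0.066]
    - [[0.001,0,-0.012],[0,0,0],0.066]
    - [[0.001,0,-0.018],[0,0,0],0.066]
    - [[0.001,0,-0.018],[0,0,0],0.066]

```text
time: 4.43
position: [645.8, 13.5, 43.3]
ee_rot: [-3.132, -0.248, 0.003]
ft_force: [-0.4, -0.5, -0.6]
finger_gap: 66.1
```

```bash
python3 - <<'E'
from h import *
o=bot.get_obs();ci=bot.camera_info("wrist");im=bot.snapshot("wrist")
print(o["position"],o["ft_force"],o["finger_gap"],o["moment"])
s=bot.snapshot("scene")
p=proj("scene",[646,13.5,90])[0].astype(int)
print(proj("scene",[[646,13.5,94],list(o["position"]),list(o["position"]+[0,0,37])]),p)
s=s[p[1]-38:p[1]+38,p[0]-50:p[0]+50];im=im[150:300,160:360]
cv2.imwrite("pics/w5.png",np.hstack([cv2.resize(im,(400,300)),cv2.resize(s,(400,300),interpolation=cv2.INTER_CUBIC)]))
E
```

```text
[645.8197183   13.47811658  43.28109085] [-0.39744511 -0.476427   -0.63283877] 66.11783967927099 [-0.00084961  0.05779884  0.00189642]
[[242.68006109 207.19485413]
 [243.31743442 217.30856042]
 [242.86835373 209.95367304]] [242 208]
```

View pics/w5.png

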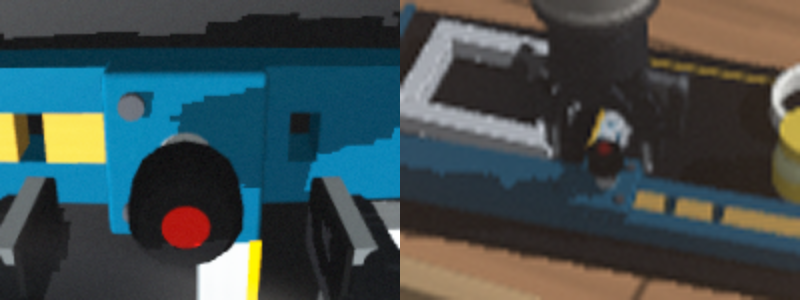

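Request:
servo_tool:
  steps:
    - [[0,0,0],[0,0,0],0.045]
    - [[0,0,0],[0,0,0],0.035]
    - [[0,0,0],[0,0,0],0.025]
    - [[0,0,0],[0,0,0],0.022]
    - [[0,0,0],[0,0,0],0.022]

```text
time: 4.95
position: [647.1, 13.6, 45.7]
ee_rot: [3.132, 0.247, 0.001]
ft_force: [-1.5, 0.3, 5.5]
finger_gap: 27.7
```

Request:
servo_tool:
  steps:
    - [[0,0,0],[0,0,0],0.022]
    - [[0,0,0],[0,0,0],0.022]

```text
time: 5.12
position: [647.1, 13.6, 45.7]
ee_rot: [3.132, 0.247, 0.001]
ft_force: [-1.3, -0.1, 5.6]
finger_gap: 27.3
```

Request:
servo_tool:
  steps:
    - [[0,0,0.002],[0,0,0],0.022]
    - [[0,0,0.004],[0,0,0],0.022]
    - [[0,0,0.006],[0,0,0],0.022]
    - [[0,0,0.006],[0,0,0],0.022]

```text
time: 5.45
position: [646.9, 13.5, 51.3]
ee_rot: [-3.132, -0.247, -0.0]
ft_force: [2.0, 0.9, -7.7]
finger_gap: 27.1
```

Request:
servo_tool:
  steps:
    - [[0,0,0.002],[0,0,0],0.022]
    - [[0,0,0.004],[0,0,0],0.022]
    - [[0,0,0.006],[0,0,0],0.022]
    - [[0,0,0.006],[0,0,0],0.022]

```text
time: 5.78
position: [646.8, 13.5, 57.4]
ee_rot: [-3.132, -0.247, -0.0]
ft_force: [3.6, 0.1, -8.9]
finger_gap: 27.4
```

Request:
servo_tool:
  steps:
    - [[-0.0003,0.002,0],[0,0,0],0.022]
    - [[-0.0006,0.004,0],[0,0,0],0.022]
    - [[-0.001,0.006,0],[0,0,0],0.022]
    - [[-0.0013,0.008,0],[0,0,0],0.022]

```text
time: 6.12
position: [645.5, 21.7, 57.0]
ee_rot: [3.132, 0.247, 0.0]
ft_force: [3.3, -1.5, -9.1]
finger_gap: 27.1
```

Request:
servo_tool:
  steps:
    - [[-0.0006,0.004,0],[0,0,0],0.022]
    - [[-0.0012,0.008,0],[0,0,0],0.022]
    - [[-0.0018,0.012,0],[0,0,0],0.022]
    - [[-0.0025,0.016,0],[0,0,0],0.022]
    - [[-0.0031,0.02,0],[0,0,0],0.022]
    - [[-0.004,0.025,0],[0,0,0],0.022]
    - [[-0.0047,0.03,0],[0,0,0],0.022]
    - [[-0.0047,0.03,0],[0,0,0],0.022]

```text
time: 6.78
position: [640.3, 53.3, 57.0]
ee_rot: [-3.131, -0.25, 0.001]
ft_force: [1.3, 2.2, -8.2]
finger_gap: 27.5
```

Request:
servo_tool:
  steps:
    - [[0,0,-0.0015],[0,0,0],0.022]
    - [[0,0,-0.003],[0,0,0],0.022]
    - [[0,0,-0.003],[0,0,0],0.022]

```text
time: 7.03
position: [640.6, 52.0, 53.9]
ee_rot: [-3.131, -0.248, 0.0]
ft_force: [-0.7, 2.8, -7.3]
finger_gap: 27.3
```

Request:
servo_tool:
  steps:
    - [[0,0,0],[0,0,0],0.035]
    - [[0,0,0],[0,0,0],0.035]
    - [[0,0,-0.002],[0,0,0],0.035]
    - [[0,0,-0.003],[0,0,0],0.035]

```text
time: 7.37
position: [641.1, 51.2, 51.3]
ee_rot: [3.132, 0.247, 0.001]
ft_force: [0.8, 0.1, 0.7]
finger_gap: 35.3
```

Request:
servo_tool:
  steps:
    - [[-0.0002,0.001,0],[0,0,0],0.035]
    - [[-0.0003,0.002,0],[0,0,0],0.035]
    - [[-0.0005,0.003,0],[0,0,0],0.035]
    - [[-0.0006,0.004,0],[0,0,0],0.035]
    - [[-0.0008,0.005,0],[0,0,0],0.035]
    - [[-0.0008,0.005,0],[0,0,0],0.035]

```text
time: 7.87
position: [640.2, 55.4, 51.2]
ee_rot: [3.131, 0.246, 0.0]
ft_force: [0.8, -6.0, 1.1]
finger_gap: 35.1
```

Request:
servo_tool:
  steps:
    - [[-0.0002,0.001,0],[0,0,0],0.035]
    - [[-0.0003,0.002,0],[0,0,0],0.035]
    - [[-0.0005,0.003,0],[0,0,0],0.035]

```text
time: 8.12
position: [639.8, 58.2, 51.2]
ee_rot: [3.131, 0.246, 0.0]
ft_force: [1.1, -6.1, 0.1]
finger_gap: 34.8
```

Request:
servo_tool:
  steps:
    - [[-0.0002,0.001,0],[0,0,0],0.035]
    - [[-0.0003,0.002,0],[0,0,0],0.035]
    - [[-0.0005,0.003,0],[0,0,0],0.035]
    - [[-0.0006,0.004,0],[0,0,0],0.035]

```text
time: 8.45
position: [639.1, 62.3, 51.2]
ee_rot: [3.131, 0.246, 0.0]
ft_force: [1.1, -4.7, -0.8]
finger_gap: 35.3
```

Request:
servo_tool:
  steps:
    - [[-0.0002,0.001,0],[0,0,0],0.035]
    - [[-0.0003,0.002,0],[0,0,0],0.035]
    - [[-0.0005,0.003,0],[0,0,0],0.035]

```text
time: 8.7
position: [638.5, 65.5, 51.0]
ee_rot: [3.131, 0.246, 0.0]
ft_force: [2.3, -3.9, -2.4]
finger_gap: 35.2
```

Request:
servo_tool:
  steps:
    - [[-0.0002,0.001,0],[0,0,0],0.035]
    - [[-0.0003,0.002,0],[0,0,0],0.035]

```text
time: 8.87
position: [638.0, 68.2, 51.0]
ee_rot: [3.132, 0.247, -0.0]
ft_force: [-0.1, -2.6, -0.8]
finger_gap: 35.1
```

Request:
servo_tool:
  steps:
    - [[-0.0002,0.001,0],[0,0,0],0.035]
    - [[-0.0002,0.0015,0],[0,0,0],0.035]

```text
time: 9.03
position: [637.7, 69.9, 51.0]
ee_rot: [3.131, 0.248, -0.0]
ft_force: [0.2, -5.5, -1.1]
finger_gap: 34.9
```

```bash
cat > dot.py <<'E'
from h import *
def dot(n="wrist"):
    o=bot.get_obs();ci=bot.camera_info(n);im=bot.snapshot(n).astype(int)[:, :]
    m=(im[...,2]>120)&(im[...,1]<70)&(im[...,0]<70)
    k,l,s,c=cv2.connectedComponentsWithStats(m.astype(np.uint8))
    g=proj(n,[o["position"][0],o["position"][1],94],ci)[0]
    j=min((i for i in range(1,k) if s[i,4]>3),key=lambda i:np.hypot(*(c[i]-g)))
    print(n,o["position"].round(1),o["ft_force"].round(1),"dot",c[j].round(1),s[j,4],"if seated",at(n,*c[j],94,ci)[:2].round(1),"if riding",at(n,*c[j],102,ci)[:2].round(1))
E
python3 -c "
from dot import *
dot();dot('scene')"
```

```text
wrist [637.7  69.9  51. ] [ 0.2 -5.5 -1.1] dot [257.2 257.4] 367 if seated [638.6  67.6] if riding [643.2  68.5]
scene [637.7  69.9  51. ] [-0.2 -4.4 -1.3] dot [382.3 268.2] 22 if seated [701.6 470.4] if riding [707.4 470.1]
```

Request:
servo_tool:
  steps:
    - [[-0.0001,0.0007,0],[0,0,0],0.035]
    - [[-0.0002,0.001,0],[0,0,0],0.035]

```text
time: 9.3
position: [637.7, 70.2, 51.0]
ee_rot: [3.131, 0.247, -0.0]
ft_force: [0.7, -8.5, -1.1]
finger_gap: 34.6
```

```bash
python3 -c "
from dot import *
dot()"
```

```text
wrist [637.7  70.2  51. ] [ 0.7 -8.5 -1.1] dot [257.6 257.4] 365 if seated [638.6  67.6] if riding [643.1  68.6]
```

Request:
servo_tool:
  steps:
    - [[0.0006,-0.0045,0],[0,0,0],0.035]
    - [[0.0006,-0.0045,0],[0,0,0],0.045]
    - [[0.0006,-0.0045,0],[0,0,0],0.06]
    - [[0.0006,-0.0045,0],[0,0,0],0.06]

```text
time: 9.68
position: [638.4, 67.2, 51.2]
ee_rot: [-3.131, -0.248, -0.001]
ft_force: [-0.2, 0.4, -0.1]
finger_gap: 59.9
```

```bash
python3 -c "
from dot import *
dot()"
```

```text
wrist [638.4  67.2  51.2] [-0.2  0.4 -0.1] dot [251.8 257.7] 372 if seated [638.5  67.5] if riding [643.1  68.2]
```

Request:
servo_tool:
  steps:
    - [[0,0,0.04],[0,0,0],0.065]
    - [[0,0,0.08],[0,0,0],0.065]
    - [[-0.03,-0.03,0.11],[0,0,0.12],0.065]
    - [[-0.05,-0.06,0.13],[0,0,0.24],0.065]
    - [[-0.07,-0.1,0.14],[0,0,0.36],0.065]
    - [[-0.1,-0.14,0.14],[0,0,0.48],0.065]
    - [[-0.12,-0.18,0.14],[0,0,0.6],0.065]
    - [[-0.12,-0.2,0.14],[0,0,0.72],0.065]

```text
time: 10.4
position: [522.8, -117.6, 191.5]
ee_rot: [2.863, 1.292, 0.001]
ft_force: [1.6, -0.3, 0.1]
finger_gap: 65.0
```

Request:
servo_tool:
  steps:
    - [[0,0,0],[0,0,0.12],0.065]
    - [[0,0,0],[0,0,0.24],0.065]
    - [[0,0,0],[0,0,0.36],0.065]
    - [[0,0,0],[0,0,0.48],0.065]
    - [[0,0,0],[0,0,0.6],0.065]
    - [[0,0,0],[0,0,0.72],0.065]
    - [[0,0,0],[0,0,0.8],0.065]
    - [[0,0,0],[0,0,0.8],0.065]

```text
time: 11.07
position: [524.4, -116.6, 190.9]
ee_rot: [2.137, 2.303, 0.0]
ft_force: [0.5, 1.1, 0.3]
finger_gap: 65.0
```

```bash
python3 - <<'E'
from h import *
import pickle
o=bot.get_obs();ci=bot.camera_info("wrist");im=bot.snapshot("wrist");cv2.imwrite("pics/w6.png",im);pickle.dump(ci,open("w6.pkl","wb"))
print(o["position"],o["ee_rot"],o["ft_force"],o["time"],o["qpos"].round(2))
print(proj("wrist",[[566,-136,36]],ci))
E
```

```text
[ 524.40271946 -116.63746588  190.91095119] [2.13654979e+00 2.30313453e+00 4.57218777e-04] [0.48022789 1.0549173  0.32496055] 11.0667 [ 0.56  0.25 -0.53  1.89  0.15  1.04  0.04]
[[284.47953032 188.65355652]]
```

View pics/w6.png

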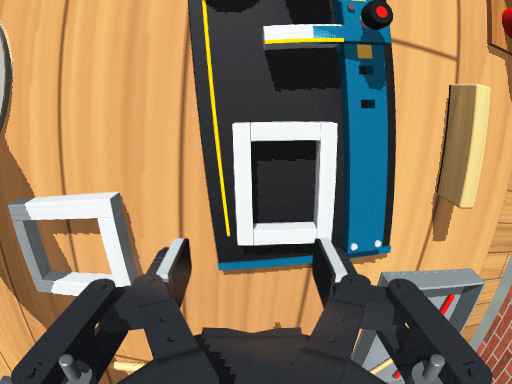

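```bash
python3 - <<'E'
from h import *
import pickle;ci=pickle.load(open("w6.pkl","rb"))
np.set_printoptions(precision=1,suppress=True)
im=cv2.imread("pics/w6.png")
g=np.array([at("wrist",u,v,36,ci)[:2] for u,v in[(234,123),(337,122),(330,241),(238,244)]])
print(g,g.mean(0))
d=g[1]-g[0]+g[2]-g[3];print("x yaw",np.degrees(np.arctan2(d[1],d[0])))
d=g[0]-g[3]+g[1]-g[2];print("y yaw",np.degrees(np.arctan2(d[1],d[0]))-90)
for n,u,v,z in[("railface top",343,130,37),("railface",344,220,37),("stop",265,44,54),("stop",342,42,54),("knob",381,13,94)]:print(n,at("wrist",u,v,z,ci)[:2])
o=bot.get_obs();print("tooly",R.from_rotvec(o["ee_rot"]).apply([0,1,0]),R.from_rotvec(o["ee_rot"]).apply([1,0,0]))
E
```

```text
[[ 502.4  -64.4]
 [ 618.7  -52.4]
 [ 632.7 -200.9]
 [ 516.  -212.3]] [ 567.5 -132.5]
x yaw 5.719093107293335
y yaw 5.326491534657421
railface top [626.7 -60.7]
railface [ 645.6 -170.5]
stop [529.3  23.5]
stop [611.   36.7]
knob [638.   65.6]
tooly [1.  0.1 0. ] [-0.1  1.   0. ]
```

Request:
servo_tool:
  steps:
    - [[-0.007,-0.022,-0.03],[0,0,0.02],0.055]
    - [[-0.007,-0.022,-0.06],[0,0,0.02],0.055]
    - [[-0.007,-0.022,-0.09],[0,0,0.02],0.055]
    - [[-0.007,-0.022,-0.115],[0,0,0.02],0.055]
    - [[-0.007,-0.022,-0.13],[0,0,0.02],0.055]
    - [[-0.007,-0.022,-0.13],[0,0,0.02],0.055]
    - [[-0.007,-0.022,-0.13],[0,0,0.02],0.055]

```text
time: 11.7
position: [517.2, -138.4, 60.7]
ee_rot: [-2.12, -2.317, 0.001]
ft_force: [0.1, 0.3, 0.0]
finger_gap: 55.4
```

```bash
python3 - <<'E'
from h import *
o=bot.get_obs();ci=bot.camera_info("wrist");im=bot.snapshot("wrist")
print(o["position"],o["ee_rot"],o["ft_force"],o["finger_gap"])
s=bot.snapshot("scene")
p=proj("scene",[517,-138,36])[0].astype(int)
pp=np.array(o["position"])
print([(proj("scene",pp+[0,0,z])[0]-p+[50,38])*4 for z in(0,20,40)])
s=s[p[1]-38:p[1]+38,p[0]-50:p[0]+50];im=im[150:300,160:360]
cv2.imwrite("pics/w7.png",np.hstack([cv2.resize(im,(400,300)),cv2.resize(s,(400,304),interpolation=cv2.INTER_CUBIC)[:300]]))
E
```

```text
[ 517.17209252 -138.44706836   60.69812775] [-2.11983847e+00 -2.31698858e+00  5.25470165e-04] [0.08289328 0.30659918 0.04950132] 55.43440708649728
[array([197.40868661, 134.68067452]), array([195.59771245, 118.50355242]), array([193.75160556, 102.01259566])]
```

View pics/w7.png

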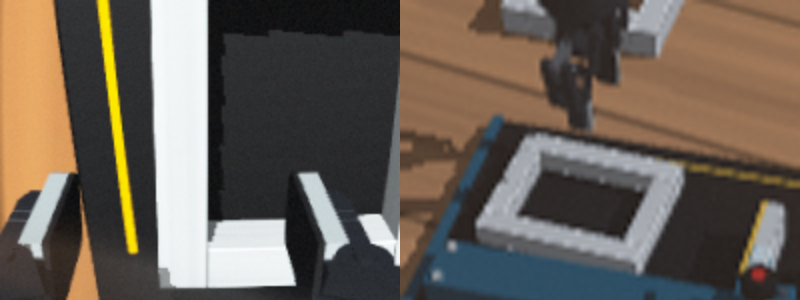

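Request:
servo_tool:
  steps:
    - [[0,0,-0.01],[0,0,0],0.055]
    - [[0,0,-0.02],[0,0,0],0.055]
    - [[0,0,-0.03],[0,0,0],0.055]
    - [[0,0,-0.037],[0,0,0],0.055]
    - [[0,0,-0.04],[0,0,0],0.055]
    - [[0,0,-0.04],[0,0,0],0.055]

```text
time: 12.3
position: [516.7, -138.6, 19.8]
ee_rot: [-2.117, -2.319, 0.001]
ft_force: [-0.1, 0.6, -0.2]
finger_gap: 54.8
```

Request:
servo_tool:
  steps:
    - [[0,0,-0.002],[0,0,0],0.055]
    - [[0,0,-0.004],[0,0,0],0.055]
    - [[0,0,-0.004],[0,0,0],0.055]

```text
time: 12.55
position: [517.3, -138.8, 16.7]
ee_rot: [-2.119, -2.32, 0.0]
ft_force: [0.7, -0.3, -0.4]
finger_gap: 55.0
```

Request:
servo_tool:
  steps:
    - [[0,0,-0.0015],[0,0,0],0.055]
    - [[0,0,-0.003],[0,0,0],0.055]
    - [[0,0,-0.003],[0,0,0],0.055]

```text
time: 12.8
position: [517.3, -138.9, 13.7]
ee_rot: [-2.119, -2.32, 0.0]
ft_force: [0.4, -0.1, -0.9]
finger_gap: 55.3
```

Request:
servo_tool:
  steps:
    - [[0,0,-0.0015],[0,0,0],0.055]
    - [[0,0,-0.003],[0,0,0],0.055]
    - [[0,0,-0.003],[0,0,0],0.055]

```text
time: 13.05
position: [517.2, -138.8, 10.5]
ee_rot: [-2.118, -2.319, 0.0]
ft_force: [-0.0, -0.1, -0.2]
finger_gap: 54.9
```

Request:
servo_tool:
  steps:
    - [[0,0,-0.0015],[0,0,0],0.055]
    - [[0,0,-0.003],[0,0,0],0.055]
    - [[0,0,-0.003],[0,0,0],0.055]

```text
time: 13.3
position: [517.2, -138.8, 7.5]
ee_rot: [-2.118, -2.32, 0.0]
ft_force: [-1.2, 0.1, -0.5]
finger_gap: 55.0
```

Request:
servo_tool:
  steps:
    - [[0,0,-0.002],[0,0,0],0.055]
    - [[0,0,-0.004],[0,0,0],0.055]
    - [[0,0,-0.004],[0,0,0],0.055]

```text
time: 13.55
position: [517.1, -138.8, 3.4]
ee_rot: [-2.118, -2.319, 0.0]
ft_force: [0.2, 0.4, 0.4]
finger_gap: 54.9
```

Request:
servo_tool:
  steps:
    - [[0,0,-0.002],[0,0,0],0.055]
    - [[0,0,-0.004],[0,0,0],0.055]
    - [[0,0,-0.004],[0,0,0],0.055]

```text
time: 13.8
position: [517.1, -138.8, -0.6]
ee_rot: [-2.118, -2.319, 0.0]
ft_force: [-0.5, 0.2, 0.5]
finger_gap: 55.0
```

Request:
servo_tool:
  steps:
    - [[0,0,-0.002],[0,0,0],0.055]
    - [[0,0,-0.004],[0,0,0],0.055]
    - [[0,0,-0.004],[0,0,0],0.055]

```text
time: 14.05
position: [517.1, -138.8, -4.6]
ee_rot: [-2.118, -2.319, 0.0]
ft_force: [0.0, -0.2, -0.2]
finger_gap: 55.0
```

Request:
servo_tool:
  steps:
    - [[0,0,-0.002],[0,0,0],0.055]
    - [[0,0,-0.004],[0,0,0],0.055]
    - [[0,0,-0.004],[0,0,0],0.055]

```text
time: 14.3
position: [517.1, -138.8, -8.6]
ee_rot: [-2.118, -2.319, 0.0]
ft_force: [0.5, 0.4, 0.0]
finger_gap: 55.2
```

Request:
servo_tool:
  steps:
    - [[0,0,-0.002],[0,0,0],0.055]
    - [[0,0,-0.004],[0,0,0],0.055]
    - [[0,0,-0.004],[0,0,0],0.055]

```text
time: 14.55
position: [517.1, -138.8, -12.6]
ee_rot: [-2.118, -2.319, 0.0]
ft_force: [-0.5, 0.3, 0.6]
finger_gap: 54.3
```

Request:
servo_tool:
  steps:
    - [[0,0,0],[0,0,0],0.035]
    - [[0,0,0],[0,0,0],0.025]
    - [[0,0,0],[0,0,0],0.015]
    - [[0,0,0],[0,0,0],0.012]

```text
time: 14.88
position: [517.4, -138.8, -11.9]
ee_rot: [2.118, 2.32, -0.0]
ft_force: [-2.3, 0.6, 4.7]
finger_gap: 18.6
```

Request:
servo_tool:
  steps:
    - [[0,0.003,0.0005],[0,0,0.005],0.012]
    - [[0,0.009,0.0005],[0,0,0.01],0.012]
    - [[0,0.015,0.0005],[0,0,0.015],0.012]
    - [[0,0.021,0.0005],[0,0,0.02],0.012]
    - [[0,0.027,0.0005],[0,0,0.025],0.012]
    - [[0,0.033,0.0005],[0,0,0.03],0.012]
    - [[0,0.039,0.0005],[0,0,0.033],0.012]

```text
time: 15.47
position: [517.3, -99.0, -11.7]
ee_rot: [-2.079, -2.355, 0.0]
ft_force: [-0.0, -0.4, -2.2]
finger_gap: 18.7
```

Request:
servo_tool:
  steps:
    - [[0,0.006,0],[0,0,0.005],0.012]
    - [[0,0.012,0],[0,0,0.01],0.012]
    - [[0,0.018,0],[0,0,0.015],0.012]
    - [[0,0.024,0],[0,0,0.02],0.012]
    - [[0,0.03,0],[0,0,0.025],0.012]
    - [[0.0005,0.035,0],[0,0,0.03],0.012]
    - [[0.0005,0.0375,0],[0,0,0.033],0.012]
    - [[0.0005,0.0375,0],[0,0,0.033],0.012]

```text
time: 16.13
position: [517.9, -61.6, -11.6]
ee_rot: [-2.039, -2.39, -0.0]
ft_force: [0.2, 0.1, -2.2]
finger_gap: 18.4
```

```bash
python3 - <<'E'
from h import *
import pickle
o=bot.get_obs();ci=bot.camera_info("wrist");im=bot.snapshot("wrist");t=bot.snapshot("top")
pickle.dump(ci,open("w8.pkl","wb"))
print(o["position"],o["ee_rot"],o["ft_force"],o["finger_gap"],o["time"])
cv2.imwrite("pics/w8.png",im);cv2.imwrite("pics/t8.png",t)
cv2.imwrite("pics/w8c.png",cv2.resize(im[0:300,100:400],(600,600),interpolation=cv2.INTER_CUBIC))
E
```

```text
[517.92890355 -61.57659391 -11.64985712] [-2.03940882e+00 -2.38952808e+00 -4.04549565e-04] [ 0.22676055  0.14878308 -2.23319725] 18.394879603581575 16.1333
```

View pics/w8c.png

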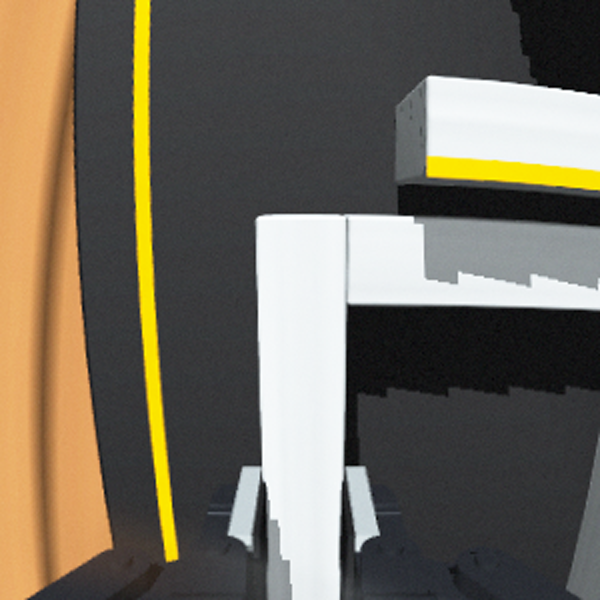

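Request:
servo_tool:
  steps:
    - [[0.001,0.0002,-0.0003],[0,0,0],0.012]
    - [[0.002,0.0003,-0.0003],[0,0,0],0.012]
    - [[0.003,0.0005,-0.0003],[0,0,0],0.012]
    - [[0.003,0.0005,-0.0003],[0,0,0],0.012]

```text
time: 16.57
position: [520.5, -62.4, -11.9]
ee_rot: [-2.042, -2.387, 0.001]
ft_force: [-5.0, -0.3, 6.2]
finger_gap: 18.1
```

Request:
servo_tool:
  steps:
    - [[-0.0003,0.002,0],[0,0,0],0.012]
    - [[-0.0007,0.004,0],[0,0,0],0.012]
    - [[-0.0009,0.0055,0],[0,0,0],0.012]
    - [[-0.0009,0.0055,0],[0,0,0],0.012]

```text
time: 16.9
position: [520.1, -56.1, -11.9]
ee_rot: [2.041, 2.388, 0.001]
ft_force: [-0.7, 0.4, 2.6]
finger_gap: 18.2
```

Request:
servo_tool:
  steps:
    - [[-0.0002,0.001,0],[0,0,0],0.012]
    - [[-0.0003,0.002,0],[0,0,0],0.012]
    - [[-0.0003,0.002,0],[0,0,0],0.012]

```text
time: 17.15
position: [519.8, -54.3, -11.9]
ee_rot: [2.041, 2.388, 0.0]
ft_force: [0.8, -1.9, 2.7]
finger_gap: 18.8
```

Request:
servo_tool:
  steps:
    - [[0.001,0.0002,0],[0,0,0],0.012]
    - [[0.001,0.0002,0],[0,0,0],0.012]

```text
time: 17.32
position: [519.8, -54.3, -11.9]
ee_rot: [-2.04, -2.388, 0.002]
ft_force: [-6.5, -1.8, 11.5]
finger_gap: 18.5
```

Request:
servo_tool:
  steps:
    - [[-0.0008,0.001,0.0003],[0,0,0],0.012]
    - [[-0.0009,0.0015,0.0003],[0,0,0],0.012]
    - [[-0.0009,0.0015,0.0003],[0,0,0],0.012]

```text
time: 17.57
position: [519.4, -52.8, -11.8]
ee_rot: [-2.041, -2.388, 0.001]
ft_force: [-0.3, -3.9, -0.1]
finger_gap: 18.1
```

Request:
servo_tool:
  steps:
    - [[-0.0002,0.001,0],[0,0,0],0.012]
    - [[-0.0002,0.001,0],[0,0,0],0.012]

```text
time: 17.73
position: [519.3, -52.6, -11.8]
ee_rot: [2.042, 2.388, -0.002]
ft_force: [-0.7, -7.9, 0.2]
finger_gap: 18.3
```

Request:
servo_tool:
  steps:
    - [[0,-0.0005,0],[0,0,0],0.026]
    - [[0,-0.0005,0.001],[0,0,0],0.028]
    - [[0,-0.0005,0.002],[0,0,0],0.028]
    - [[0,-0.0005,0.002],[0,0,0],0.028]

```text
time: 18.07
position: [519.7, -51.7, -9.5]
ee_rot: [2.04, 2.389, 0.001]
ft_force: [0.3, -0.1, 0.3]
finger_gap: 28.0
```

Request:
servo_tool:
  steps:
    - [[0.001,0.0002,0],[0,0,0],0.028]
    - [[0.002,0.0004,0],[0,0,0],0.028]
    - [[0.003,0.0005,0],[0,0,0],0.028]

```text
time: 18.32
position: [522.7, -51.5, -9.7]
ee_rot: [-2.041, -2.389, -0.0]
ft_force: [0.7, -0.3, 0.5]
finger_gap: 28.0
```

Request:
servo_tool:
  steps:
    - [[0.001,0.0002,0],[0,0,0],0.028]
    - [[0.002,0.0003,0],[0,0,0],0.028]

```text
time: 18.48
position: [523.8, -51.5, -9.9]
ee_rot: [-2.04, -2.387, 0.002]
ft_force: [-9.2, -0.0, 5.6]
finger_gap: 28.0
```

Request:
servo_tool:
  steps:
    - [[-0.0035,-0.0005,0],[0,0,0],0.028]
    - [[-0.0035,-0.0005,0.015],[0,0,0],0.028]
    - [[-0.0035,-0.0005,0.045],[0,0,0],0.028]
    - [[-0.0035,-0.0005,0.065],[0,0,0],0.01]
    - [[0.02,0.015,0.065],[0,0,0],0.005]
    - [[0.041,0.03,0.065],[0,0,0],0.005]
    - [[0.041,0.03,0.065],[0,0,0],0.005]
    - [[0.041,0.03,0.065],[0,0,0],0.005]

```text
time: 19.15
position: [566.2, -20.2, 55.3]
ee_rot: [2.039, 2.39, 0.002]
ft_force: [-1.9, -1.1, 0.9]
finger_gap: 5.1
```

```bash
python3 - <<'E'
from h import *
import pickle
o=bot.get_obs();ci=bot.camera_info("wrist");im=bot.snapshot("wrist");t=bot.snapshot("top");pickle.dump(ci,open("w9.pkl","wb"))
print(o["position"],o["ee_rot"],o["ft_force"],o["finger_gap"],o["time"])
cv2.imwrite("pics/w9.png",im);cv2.imwrite("pics/t9.png",t)
cv2.imwrite("pics/w9c.png",cv2.resize(im[50:300,130:400],(648,600),interpolation=cv2.INTER_CUBIC))
E
```

```text
[566.24066244 -20.19562332  55.30254035] [2.03907130e+00 2.38989209e+00 1.55158971e-03] [-1.92318265 -1.07526275  0.87815907] 5.119957748044915 19.15
```

Request:
servo_tool:
  steps:
    - [[-0.001,0,-0.02],[0,0,0],0.005]
    - [[-0.001,0,-0.038],[0,0,0],0.005]
    - [[-0.001,0,-0.048],[0,0,0],0.005]
    - [[-0.001,0,-0.055],[0,0,0],0.005]
    - [[-0.001,0,-0.062],[0,0,0],0.005]
    - [[-0.001,0,-0.062],[0,0,0],0.005]

```text
time: 19.75
position: [563.9, -21.5, -7.6]
ee_rot: [-2.04, -2.388, 0.001]
ft_force: [-0.3, 0.7, 0.1]
finger_gap: 5.2
```

Request:
servo_tool:
  steps:
    - [[-0.0005,0.003,0],[0,0,0],0.005]
    - [[-0.001,0.006,0],[0,0,0],0.005]
    - [[-0.001,0.006,0],[0,0,0],0.005]

```text
time: 20.0
position: [563.9, -14.4, -6.0]
ee_rot: [2.04, 2.389, 0.001]
ft_force: [-0.4, 0.6, -0.2]
finger_gap: 4.9
```

Request:
servo_tool:
  steps:
    - [[-0.0004,0.002,-0.002],[0,0,0],0.005]
    - [[-0.0008,0.005,-0.004],[0,0,0],0.005]
    - [[-0.0013,0.008,-0.005],[0,0,0],0.005]
    - [[-0.0013,0.008,-0.005],[0,0,0],0.005]

```text
time: 20.33
position: [561.9, -6.5, -11.9]
ee_rot: [-2.04, -2.389, 0.0]
ft_force: [-0.1, 0.7, -0.5]
finger_gap: 4.8
```

Request:
servo_tool:
  steps:
    - [[-0.0002,0.001,0],[0,0,0],0.005]
    - [[-0.0003,0.002,0],[0,0,0],0.005]
    - [[-0.0005,0.003,0],[0,0,0],0.005]

```text
time: 20.58
position: [561.8, -4.3, -11.7]
ee_rot: [2.041, 2.388, 0.0]
ft_force: [0.6, 0.3, 0.2]
finger_gap: 5.1
```

Request:
servo_tool:
  steps:
    - [[-0.0002,0.001,0],[0,0,0],0.005]
    - [[-0.0003,0.002,0],[0,0,0],0.005]

```text
time: 20.75
position: [561.4, -2.4, -11.7]
ee_rot: [2.041, 2.388, -0.0]
ft_force: [1.2, -5.9, 1.2]
finger_gap: 5.3
```

Request:
servo_tool:
  steps:
    - [[-0.0001,0.0007,0],[0,0,0],0.005]
    - [[-0.0001,0.0007,0],[0,0,0],0.005]

```text
time: 20.92
position: [561.4, -2.4, -11.6]
ee_rot: [2.041, 2.387, -0.001]
ft_force: [0.9, -4.2, 0.3]
finger_gap: 5.1
```

Request:
servo_tool:
  steps:
    - [[-0.0001,0.0008,0],[0,0,0],0.005]
    - [[-0.0001,0.0008,0],[0,0,0],0.005]

```text
time: 21.08
position: [561.4, -2.2, -11.7]
ee_rot: [2.042, 2.387, -0.002]
ft_force: [1.2, -7.8, 0.4]
finger_gap: 5.5
```

Request:
servo_tool:
  steps:
    - [[0.001,-0.006,0],[0,0,0],0.005]
    - [[0.003,-0.018,0],[0,0,0],0.005]
    - [[0.005,-0.03,0],[0,0,0],0.005]
    - [[0.007,-0.04,0],[0,0,0],0.005]
    - [[0.013,-0.039,0],[0,0,0],0.005]
    - [[0.02,-0.038,0],[0,0,0],0.005]
    - [[0.026,-0.037,0],[0,0,0],0.005]
    - [[0.026,-0.037,0],[0,0,0],0.005]

```text
time: 21.75
position: [588.9, -36.8, -11.6]
ee_rot: [2.04, 2.389, 0.002]
ft_force: [-0.9, 0.0, -0.0]
finger_gap: 4.8
```

Request:
servo_tool:
  steps:
    - [[0.001,0.0001,0],[0,0,0],0.005]
    - [[0.002,0.0003,0],[0,0,0],0.005]

```text
time: 21.92
position: [589.0, -37.0, -11.8]
ee_rot: [-2.04, -2.389, 0.0]
ft_force: [-1.2, -0.2, -0.5]
finger_gap: 4.9
```

Request:
servo_tool:
  steps:
    - [[0.001,0.0001,0],[0,0,0],0.005]
    - [[0.002,0.0003,0],[0,0,0],0.005]

```text
time: 22.08
position: [591.1, -37.1, -11.7]
ee_rot: [-2.04, -2.389, 0.0]
ft_force: [-0.7, 0.3, 0.6]
finger_gap: 5.3
```

Request:
servo_tool:
  steps:
    - [[0.001,0.0001,0],[0,0,0],0.005]
    - [[0.0015,0.0003,0],[0,0,0],0.005]

```text
time: 22.25
position: [592.6, -37.0, -11.7]
ee_rot: [-2.041, -2.388, 0.001]
ft_force: [-3.3, -0.3, 1.6]
finger_gap: 5.1
```

Request:
servo_tool:
  steps:
    - [[0.0008,0.0001,0],[0,0,0],0.005]
    - [[0.0008,0.0001,0],[0,0,0],0.005]

```text
time: 22.42
position: [592.6, -37.0, -11.8]
ee_rot: [-2.04, -2.387, 0.002]
ft_force: [-6.2, -1.0, 4.6]
finger_gap: 4.9
```

Request:
servo_tool:
  steps:
    - [[-0.006,-0.001,0],[0,0,0],0.005]
    - [[-0.015,-0.002,0],[0,0,0],0.005]
    - [[-0.015,-0.002,0.02],[0,0,0],0.005]
    - [[-0.015,-0.002,0.06],[0,0,0],0.005]
    - [[-0.015,-0.002,0.1],[0,0,0],0.005]
    - [[-0.03,-0.03,0.14],[0,0,0],0.02]
    - [[-0.05,-0.06,0.18],[0,0,0],0.05]
    - [[-0.07,-0.09,0.21],[0,0,0],0.08]

```text
time: 23.08
position: [533.6, -110.5, 182.2]
ee_rot: [2.038, 2.389, 0.001]
ft_force: [0.3, -1.4, 0.4]
finger_gap: 41.2
```

Request:
servo_tool:
  steps:
    - [[0,0,0],[0,0,0],0.08]
    - [[0,0,0],[0,0,0],0.08]
    - [[0,0,0],[0,0,0],0.08]

```text
time: 23.33
position: [533.9, -110.4, 180.1]
ee_rot: [2.041, 2.388, -0.0]
ft_force: [0.4, 0.5, -0.2]
finger_gap: 77.1
```

```bash
cat > chk.py <<'E'
from h import *
np.set_printoptions(precision=1,suppress=True)
o=bot.get_obs();ci=bot.camera_info("wrist");im=bot.snapshot("wrist");cv2.imwrite("pics/end.png",im)
print(o["position"],o["time"],o["ft_force"])
# rectify bed area at z=36: 2 px/mm, bed axes about home
t=np.radians(9.3);ex=np.array([np.cos(t),np.sin(t)]);ey=np.array([-np.sin(t),np.cos(t)]);H=np.array([570,-44.7])
X,Y=np.meshgrid(np.arange(-100,110,.5),np.arange(-120,120,.5))
P=H+X[...,None]*ex+Y[...,None]*ey
uv=proj("wrist",np.c_[P.reshape(-1,2),np.full(X.size,36)],ci).reshape(*X.shape,2).astype(np.float32)
r=cv2.remap(im,uv[...,0],uv[...,1],cv2.INTER_LINEAR);cv2.imwrite("pics/rect.png",r)
g=r.min(2).astype(int)
def edges(a,x):return [(round(float(x[i+1]),1),int(a[i+1])-int(a[i-1])) for i in range(1,len(a)-1) if abs(int(a[i+1])-int(a[i-1]))>60 and abs(int(a[i+1])-int(a[i-1]))>=max(abs(int(a[j+1])-int(a[j-1])) for j in range(max(1,i-4),min(len(a)-1,i+5)))]
xs,ys=X[0],Y[:,0]
for y in(-60,-40,-20,0,20,40,60):print("row y",y,edges(g[np.argmin(abs(ys-y))],xs))
for x in(-50,-30,-10,10,30):print("col x",x,edges(g[:,np.argmin(abs(xs-x))],ys))
E
python3 chk.py; python3 -c "
from dot import *
dot()"
```

```text
[ 533.9 -110.4  180.1] 23.3333 [ 0.4  0.5 -0.2]
row y -60 [(-59.0, 99), (61.0, -114)]
row y -40 [(-58.5, 143), (-38.5, -166), (41.0, 68), (61.0, -111)]
row y -20 [(-58.0, 112), (-38.5, -171), (41.0, 111), (61.0, -151)]
row y 0 [(-59.0, 172), (-38.5, -174), (40.5, 90), (61.5, -113)]
row y 20 [(-58.5, 144), (-38.5, -167), (41.0, 92), (60.5, -120)]
row y 40 [(-58.5, 96), (-38.5, -138), (41.0, 98), (60.5, -103)]
row y 60 [(-58.5, 107), (-25.5, -70), (61.0, -61)]
col x -50 [(-74.0, 150), (75.5, -107)]
col x -30 [(-74.5, 166), (-50.0, -84), (56.0, 95), (75.0, -76), (75.5, -76)]
col x -10 [(-74.5, 170), (-49.0, -89), (75.0, -72), (83.0, 156), (100.0, -150)]
col x 10 [(-74.5, 158), (-50.0, -82), (82.5, 199), (99.5, -182)]
col x 30 [(-74.5, 107), (-49.0, -105), (74.5, -61), (82.5, 183), (85.0, -136), (97.5, 152), (100.0, -163)]
wrist [ 533.9 -109.8  179.6] [-0.2  0.8 -0.4] dot [390.1  24.5] 107 if seated [638.3  67.6] if riding [634.8  64.5]
```

```bash
cat > c2.py <<'E'
from h import *
ci=bot.camera_info("wrist");im=cv2.imread("pics/end.png")
t=np.radians(9.3);ex=np.array([np.cos(t),np.sin(t)]);ey=np.array([-np.sin(t),np.cos(t)]);H=np.array([570,-44.7])
def prof(p0,d,s,z):
    P=np.array([[*(H+p0[0]*ex+p0[1]*ey+k*d),z] for k in s]);uv=proj("wrist",P,ci).astype(np.float32)
    return cv2.remap(im,uv[:,0][None],uv[:,1][None],cv2.INTER_LINEAR)[0]
s=np.arange(55,70,1.)
for y in(-65,0,30):print("toward fence z36 y",y,[(int(k),*map(int,c)) for k,c in zip(s,prof((0,y),ex,s,36))])
s=np.arange(68,84,1.)
for x in(-35,20):print("toward stop z54 x",x,[(int(k),*map(int,c)) for k,c in zip(s,prof((x,0),ey,s,54))])
E
python3 c2.py
```

```text
toward fence z36 y -65 [(55, 244, 243, 238), (56, 245, 244, 240), (57, 247, 246, 242), (58, 248, 247, 243), (59, 246, 245, 240), (60, 152, 137, 99), (61, 133, 101, 20), (62, 156, 114, 6), (63, 154, 114, 7), (64, 153, 112, 6), (65, 155, 112, 8), (66, 156, 115, 12), (67, 157, 115, 14), (68, 156, 114, 13), (69, 157, 115, 13)]
toward fence z36 y 0 [(55, 246, 244, 241), (56, 247, 245, 243), (57, 248, 247, 244), (58, 247, 246, 242), (59, 231, 227, 219), (60, 172, 159, 131), (61, 153, 118, 33), (62, 155, 115, 13), (63, 158, 116, 12), (64, 158, 115, 13), (65, 157, 115, 13), (66, 156, 114, 6), (67, 159, 116, 10), (68, 158, 116, 11), (69, 157, 116, 12)]
toward fence z36 y 30 [(55, 247, 246, 243), (56, 248, 247, 244), (57, 249, 248, 245), (58, 249, 248, 244), (59, 241, 239, 233), (60, 160, 141, 106), (61, 148, 114, 33), (62, 156, 113, 14), (63, 158, 114, 14), (64, 156, 114, 12), (65, 160, 114, 17), (66, 159, 115, 12), (67, 159, 116, 16), (68, 159, 116, 15), (69, 160, 116, 14)]
toward stop z54 x -35 [(68, 250, 249, 247), (69, 250, 249, 247), (70, 250, 249, 247), (71, 252, 251, 250), (72, 219, 218, 214), (73, 123, 121, 117), (74, 61, 58, 57), (75, 60, 56, 56), (76, 60, 57, 57), (77, 60, 59, 58), (78, 60, 59, 58), (79, 60, 59, 58), (80, 61, 61, 57), (81, 61, 60, 57), (82, 63, 59, 60), (83, 67, 66, 63)]
toward stop z54 x 20 [(68, 168, 165, 158), (69, 163, 160, 157), (70, 167, 164, 157), (71, 168, 164, 159), (72, 134, 131, 124), (73, 92, 90, 87), (74, 82, 79, 77), (75, 69, 121, 136), (76, 27, 195, 217), (77, 0, 233, 252), (78, 0, 233, 252), (79, 50, 235, 251), (80, 173, 242, 248), (81, 248, 247, 244), (82, 250, 249, 246), (83, 249, 248, 245)]
```

```bash
python3 -c "
from cell import bot
print(bot.job_done())"
```

```text
the job is handed in; nothing more can be done
None
```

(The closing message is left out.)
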